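# Latch the craft tub tight

## Robot

A 7-joint arm with a two-finger parallel gripper is mounted at the origin on the work surface. World frame = base frame: x ahead of the robot, y to its left, z up, the work surface at z = 0. Lengths are in m, angles in rad, forces in N, time in s.
With the tool pointing down it reaches from about 0.425 to 0.925 m from the base axis. Payload 6.8 kg.
Tool frame: the origin (TCP) lies on the front face of the gripper's body, between the roots of the fingers; the fingertips stand 73 mm ahead of it and the grasp point (between the pads) lies 54 mm ahead of it (env.nose_length is the distance from the TCP to the fingertips, in m); z points along the fingers, y is the direction in which the jaws open and shut (so a half turn about z gives the same grasp; the last joint's range is limited). The gripper opens to 85 mm and grips with 20 to 120 N. Pads are 22 mm wide; open, the fingers measure 114 mm over their backs; the gripper's body (76 mm by 85 mm) begins 54 mm behind the grasp point. The pads swing forward as they close: fully open they stand 13 mm farther back than shut.
Start: joints at [1.028, 0.477, 0.022, 1.555, -0.011, 1.109, -0.083], TCP at [0.284, -0.612, 0.304] pointing down, gripper open.
Joint ranges: [-2.96, 2.96], [-0.34, 2.1], [-1.41, 1.46], [0.24, 2.44], [-1.37, 4.51], [0.17, 1.92], [-2.96, 2.96]. Speed limits (rad/s): [2.39, 2.39, 3.14, 3.14, 3.14, 3.14, 3.14].

## Interface

Orientations are given as a unit quaternion [w, x, y, z].
In Python, from cell import env, kin, camera, calibration, job gives the robot as it stands. The module is installed in compiled form; this text tells all that it offers. Calls block until the motion is done:
- env.reach(position, orientation): joint-space move of the TCP to a pose.
- env.movel(position, velocity=0.15, rot=None, stop_force=None): straight line of the TCP; rot=None keeps the orientation; velocity is the mean speed in m/s. With stop_force (N) it stops when the force on the tool has changed by that much, and returns True; else False.
- env.goto_joints(angles): joint-space move.
- env.grip(opening, f_grip=None): finger opening in m; f_grip is the grip in N (None keeps the last); returns when the fingers have stopped.
- env.dwell(seconds).
- kin.inverse_kinematics(position, orientation): joint angles nearest the present ones, or None.
- env.get_state(): the state.
- camera(name): name is "scene" or "top"; returns (picture, depth): 384x512x3 uint8, blue, green, red; 384x512 float32, m along the optical axis (not along the pixel's ray), 0 where there is no reading.
- calibration(name): a dict with "fx", "fy", "cx", "cy" (pixels), "k1" (the pictures are not rectified: a ray, as slopes to the right and down, at radius r is drawn at 1 + k1 r^2 times it, then the intrinsics apply), "rvec" (rotation vector, rad) and "tvec" (3), from world to camera coordinates, as OpenCV has them. Camera axes: x right, y down, z forward; pixel columns grow to the right and rows downward; lengths in m; the calibration is good to about 2 mm. A picture is of the moment at which its call begins. calibration takes no time and is no camera call.
A pose or a line that the arm cannot do raises env.PlanningError and nothing moves.
- job.job_done(): hands the job in, once; it reports no verdict.
The state is a dict: "time": time; "qpos": joint angles; "joint_velocities": joint speeds; "joint_torque": joint torques, N m; "tcp_pos": TCP position; "orientation": TCP orientation; "force": force on the tool from outside, world axes, zero at the start; "torque": the same for the moment, N m; "opening": finger opening in m.
Only numpy, scipy, OpenCV 4.12 (cv2) and the standard library are available. Lean on these libraries where they do the work, as an engineer would, in place of code of your own. Each camera call takes 0.05 s, during which the arm holds its last target. There are 200 camera calls.

## Task

Shut this craft tub tight with its toggle latch: lay the wire loop over the keeper so that its crossbar rests on the seat behind the keeper's upturned lip and let go of it, then press the lever over and down until it comes home on its stop, and bear on it there for about half a second with a firm push of 10 to 25 N so that the lid beds on its seal. Never push the lever harder than 25 N, do not lean on the lid, and leave the glue jar, the clear pot and the eraser where they are.

Things in the scene. Friction and masses are not known exactly. Their poses are not given: they have to be found in the camera images.
- tub: Clear plastic tub full of craft stock, fixed to the desk, 180 x 260 mm, 105 mm high, with a white lid (top 120 mm up when tight) and a steel toggle latch in the middle of a long side. Origin: centre of the underside; +x points out of the latch side (away from the robot), z up; the mechanism moves in the plane y = 0. The lid's hinge runs along y at x = -90, z = 110 mm, near the robot.
- keeper_seat (a point): On the keeper, a 16 mm wide steel bracket on the lid's edge: where the crossbar's axis lies when drawn up to the lip. Lid tight: tub frame x 98.5, z 136.5 mm (starts 6 mm higher). Axes as the lid's (x to the latch side). Flat seat 2.5 mm below it, from 44 mm behind (-x) to the lip's inner face 2.5 mm ahead; lip 5 mm thick, rising 4.5 mm above it. The keeper fits between the loop's wires.
- latch_lever (a joint): Lever angle, rad: 0 = plate level along tub +x, grows as it opens up towards the lid (to 1.95). Starts 0.95 to 1.25; stiff pivot, stays where left. Comes home on a rubber-tipped stop screw, set differently each time (not measured), at some 0 to 0.17. With the loop hooked it takes some 5 N at the tip, passes dead centre near 0.35, then swings home by itself and is held by the loop's pull.
- lever_plate: Steel lever plate, 66 x 20 x 4 mm. Origin on its pivot, which runs along y at x = 124, z = 88 mm of the tub's frame; x runs along the plate (tub +x at lever angle 0), z is square to it, up. The plate's mid-plane lies at z = -15.9 mm, from x = -2 to 64 mm. The loop's own pivot is at x = 1.6, z = -15.9 mm. A steel bracket 42 mm wide and a foot plate with the stop screw are below it.
- lever_tip (a point): Middle of the rolled bar, 6 mm thick, at the lever's free end: x = 64, z = -15.9 mm in the lever plate's frame. Push near here, first outward (tub +x) from the lid's side, then down as the lever comes over.
- bail (a joint): Swing of the wire loop on the lever, rad: 0 = leaning back on its stop at the lever, the wires then 0.2 rad off the plate (the plate seen from the pivot to its tip); grows as the loop swings away from the plate towards the keeper (to 2.4). Starts at 0; swings nearly freely and falls by its weight.
- bail_bar (a point): Middle of the loop's crossbar (round, 5 mm thick, 27 mm long, along y), 69.8 mm from the loop's pivot on the lever. The loop's two wires, 4 mm thick, run from pivot to crossbar at y = -13.5 and 13.5 mm. Axes: x along the wires, away from the pivot; z square to it, on the side that faces the keeper as the loop swings over.
- thumb_knob (a point): Centre of the black thumb knob to hold the loop by: a cylinder 12 mm thick, 18 mm long along y, on a tongue 22 mm beyond the crossbar: 16.8 mm along x and -14.2 mm along z of the crossbar point's axes. Pinch it by its two flat ends from above; the loop still turns between the fingers.
- lid_panel: The white lid, 188 x 270 mm, 8 mm thick, with the keeper on it. At the start its latch side stands 6 mm proud on the springy rubber seal, which pushes up with about 48 N when the lid is tight; origin at the middle of its latch-side edge, 180 mm from the hinge axis and level with it, x to the latch side. Not to be leaned on: never more than 15 N on it or its keeper.
- glue_jar: White glue jar, 68 mm thick, 115 mm tall, standing beside the tub (+y end). Origin: centre of its underside. Bystander.
- clear_pot: Empty clear plastic pot, 96 mm across, 85 mm tall, beside the tub's other end (-y). Origin: centre of its underside. Bystander.
- eraser: White eraser, 55 x 22 x 13 mm, lying on the desk in front of the latch. Origin: centre of its underside. Bystander.

How it is judged:
By the outcome, as a careful person would: the job done as asked, in the order asked, and still so for the second after the job is handed in, with the robot touching nothing.
It also fails if it takes over 70 s, if anything falls off the work surface, if the arm or the gripper's body presses on something with over 40 N, if the wrist force passes 120 N, or if a joint passes its speed limit or range.

## Working session

There is one attempt and no reset: what is moved stays moved. The work goes in short steps, each a Python script; the robot and the scene stay as the last script left them, time stands still between calls to the robot, and variables do not carry over. Pictures are saved under pics/ and viewed, about 8 in all and at most 12, crops included, and the job is handed in when it is done.

```bash
mkdir -p pics; ls; cat > h.py <<'E'
import numpy as np, cv2
from cell import env, kin, camera, calibration, job
def cal(n):
    c=calibration(n); R=cv2.Rodrigues(np.array(c['rvec'],float))[0]; return c,R,np.array(c['tvec'],float).ravel()
def ray(n,u,v):
    c,R,t=cal(n); xd=(u-c['cx'])/c['fx']; yd=(v-c['cy'])/c['fy']; x,y=xd,yd
    for _ in range(20):
        s=1+c['k1']*(x*x+y*y); x,y=xd/s,yd/s
    return -R.T@t, R.T@np.array([x,y,1.0])   # depth d -> o+d*dir
def onz(n,u,v,z):
    o,d=ray(n,u,v); return o+d*(z-o[2])/d[2]
def ondepth(n,u,v,D):
    o,d=ray(n,u,v); return o+d*D
def proj(n,p):
    c,R,t=cal(n); q=R@np.asarray(p,float)+t; x,y=q[0]/q[2],q[1]/q[2]; s=1+c['k1']*(x*x+y*y)
    return c['fx']*x*s+c['cx'],c['fy']*y*s+c['cy']
E
python3 - <<'E'
from h import *
for n in('scene','top'):
    p,d=camera(n); cv2.imwrite(f'pics/{n}0.png',p); np.save(f'{n}0.npy',d)
    print(n,ray(n,256,192),calibration(n))
E
```

```text
pics
scene (array([1.26840199, 0.20606887, 1.04367874]), array([-0.60167914, -0.13041507, -0.78833716])) {'fx': 500.15949987304396, 'fy': 500.15949987304396, 'cx': 245.16408287656847, 'cy': 189.17436669923745, 'k1': -0.1418606530998567, 'rvec': array([ 1.6242867 ,  2.08035246, -0.72444673]), 'tvec': array([ 0.11107246, -0.35818265,  1.61243338])}
top (array([0.39639976, 0.04110699, 1.07782603]), array([ 1.31933140e-01,  4.76645334e-04, -9.91283509e-01])) {'fx': 427.7167544857696, 'fy': 427.7167544857696, 'cx': 258.8399686791948, 'cy': 190.99800251060347, 'k1': 0.0543418146276902, 'rvec': array([ 2.13955262, -2.16869426,  0.15092323]), 'tvec': array([0.04186357, 0.53691993, 1.01513345])}
```

View pics/scene0.png

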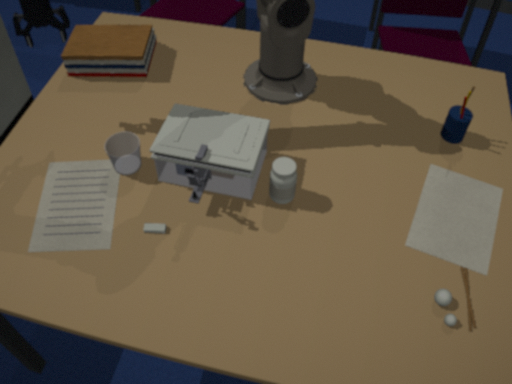

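View pics/top0.png

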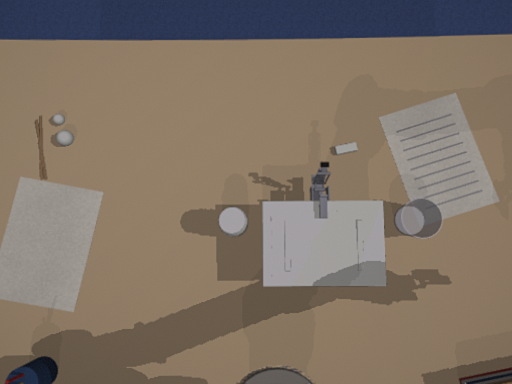

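The scene view shows the tub with its latch near (200,175), the glue jar at (283,180), the pot at (124,153) and the eraser at (155,229). The top view shows the lid spanning roughly (263..385, 201..286), with the knob at (324,165). Next I'll measure the lid and zoom in on the latch.

```bash
python3 - <<'E'
from h import *
d=np.load('top0.npy'); p=cv2.imread('pics/top0.png')
pts=[];px=[]
for v in range(140,300):
    for u in range(200,450):
        if d[v,u]>0: pts.append(ondepth('top',u,v,d[v,u])); px.append((u,v))
pts=np.array(pts);px=np.array(px)
hsv=cv2.cvtColor(p,cv2.COLOR_BGR2HSV)
s=hsv[px[:,1],px[:,0]]
m=(pts[:,2]>.105)&(pts[:,2]<.14)&(px[:,0]>255)&(px[:,0]<392)&(px[:,1]>196)
mask=np.zeros(d.shape,np.uint8); mask[px[m][:,1],px[m][:,0]]=255
mask=cv2.morphologyEx(mask,cv2.MORPH_OPEN,np.ones((9,9)))
c=max(cv2.findContours(mask,0,2)[0],key=cv2.contourArea)[:,0]
P=np.array([onz('top',u,v,.122)[:2] for u,v in c],np.float32)
r=cv2.minAreaRect(P*1000); print(r, cv2.boxPoints(r).round(1))
A=np.c_[pts[m][:,:2],np.ones(m.sum())]; print('plane',np.linalg.lstsq(A,pts[m][:,2],rcond=None)[0])
# high points (latch)
h=(pts[:,2]>.145)&(px[:,0]>295)&(px[:,0]<345)&(px[:,1]<225)
for q,w in sorted(zip(px[h].tolist(),(pts[h]*1000).round().astype(int).tolist()),key=lambda a:a[0][1])[::12]: print(q,w)
a=cv2.resize(p[145:235,290:350],None,fx=6.5,fy=6.5,interpolation=2)
sc=cv2.imread('pics/scene0.png')[135:210,165:235]
b=cv2.resize(sc,None,fx=5,fy=5,interpolation=2)
b=cv2.copyMakeBorder(b,0,a.shape[0]-b.shape[0],0,0,0)
cv2.imwrite('pics/z0.png',np.clip(np.hstack([a,b]).astype(float)*1.6,0,255).astype(np.uint8))
E
```

```text
Traceback (most recent call last):
  File "h.py", line 13, in ondepth
    o,d=ray(n,u,v); return o+d*D
        ~~~^^^^^^^
  File "h.py", line 6, in ray
    c,R,t=cal(n); xd=(u-c['cx'])/c['fx']; yd=(v-c['cy'])/c['fy']; x,y=xd,yd
          ~~~^^^
  File "h.py", line 4, in cal
    c=calibration(n); R=cv2.Rodrigues(np.array(c['rvec'],float))[0]; return c,R,np.array(c['tvec'],float).ravel()
ValueError: time passes only in moves, steps and waits
```

```bash
sed -i 's/^def cal(n):/from functools import lru_cache\n@lru_cache\ndef cal(n):/' h.py; cat > m.py <<'E'
from h import *
d=np.load('top0.npy'); p=cv2.imread('pics/top0.png')
pts=[];px=[]
for v in range(140,300):
    for u in range(200,450):
        if d[v,u]>0: pts.append(ondepth('top',u,v,d[v,u])); px.append((u,v))
pts=np.array(pts);px=np.array(px)
m=(pts[:,2]>.105)&(pts[:,2]<.14)&(px[:,0]>255)&(px[:,0]<392)&(px[:,1]>196)
mask=np.zeros(d.shape,np.uint8); mask[px[m][:,1],px[m][:,0]]=255
mask=cv2.morphologyEx(mask,cv2.MORPH_OPEN,np.ones((9,9)))
c=max(cv2.findContours(mask,0,2)[0],key=cv2.contourArea)[:,0]
P=np.array([onz('top',float(u),float(v),.122)[:2] for u,v in c],np.float32)
r=cv2.minAreaRect(P*1000); print(r, cv2.boxPoints(r).round(1))
A=np.c_[pts[m][:,:2],np.ones(m.sum())]; print('plane',np.linalg.lstsq(A,pts[m][:,2],rcond=None)[0])
h=(pts[:,2]>.145)&(px[:,0]>295)&(px[:,0]<345)&(px[:,1]<225)
for q,w in sorted(zip(px[h].tolist(),(pts[h]*1000).round().astype(int).tolist()),key=lambda a:a[0][1])[::12]: print(q,w)
a=cv2.resize(p[145:235,290:350],None,fx=6.5,fy=6.5,interpolation=2)
sc=cv2.imread('pics/scene0.png')[135:210,165:235]
b=cv2.resize(sc,None,fx=5,fy=5,interpolation=2)
b=cv2.copyMakeBorder(b,0,a.shape[0]-b.shape[0],0,0,0)
cv2.imwrite('pics/z0.png',np.clip(np.hstack([a,b]).astype(float)*1.6,0,255).astype(np.uint8))
E
python3 m.py
```

```text
((408.86431884765625, -105.51449584960938), (270.4929504394531, 189.00146484375), 89.14611053466797) [[ 312.4 -239.3]
 [ 501.3 -242.2]
 [ 505.4   28.3]
 [ 316.4   31.1]]
plane [ 0.03432032 -0.00105228  0.11035878]
[325, 161] [583, -109, 169]
[320, 163] [578, -97, 175]
[323, 164] [576, -104, 171]
[326, 165] [574, -110, 172]
[322, 167] [571, -102, 165]
[318, 169] [570, -96, 147]
[325, 170] [565, -109, 160]
[322, 172] [561, -103, 158]
[319, 173] [559, -97, 155]
[316, 174] [558, -91, 150]
[321, 196] [510, -101, 147]
```

View pics/z0.png

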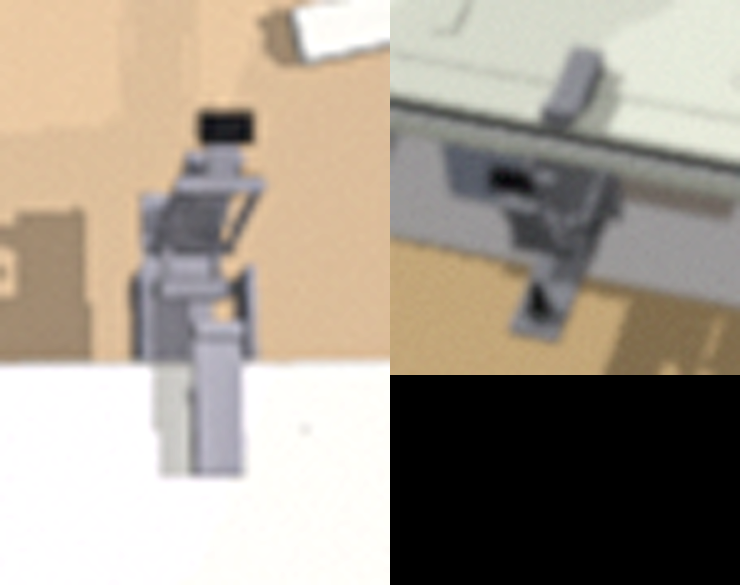

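The crop shows the knob centre at about top (324.8,164.5) and scene (189.4,171). The keeper's rear end is at top v≈218, its lip at v≈194, and its centre line at u≈323.4. Next I'll check these against the geometry.

```bash
cat > g.py <<'E'
from h import *
PV=np.array([124,88.]); 
def rot(a,x,z): return np.array([x*np.cos(a)-z*np.sin(a), x*np.sin(a)+z*np.cos(a)])
def L(a): return PV+rot(a,1.6,-15.9)
def tip(a): return PV+rot(a,64,-15.9)
def bar(a,b): return L(a)+rot(a+.2+b,69.8,0)
def knob(a,b): return L(a)+rot(a+.2+b,86.6,-14.2)
E
python3 - <<'E'
from g import *
def tri(pt,ps):
    A=[];b=[]
    for n,(u,v) in(('top',pt),('scene',ps)):
        o,d=ray(n,u,v); d/=np.linalg.norm(d); M=np.eye(3)-np.outer(d,d); A.append(M);b.append(M@o)
    A=np.vstack(A);b=np.hstack(b); x,r,_,_=np.linalg.lstsq(A,b,rcond=None); return (x*1000).round(1),np.sqrt(r)*1000
print('knob tri',tri((324.8,164.5),(189.4,171)))
for z in(.16,.165,.17,.175): print(z,onz('top',324.8,164.5,z)*1000)
print('keeper back',onz('top',323.4,218.1,.139)*1000,'lip front',onz('top',323.4,194.2,.147)*1000)
for a in(1,1.1,1.15,1.2,1.25): print(a,knob(a,0),tip(a))
# black blob px in the images
for n,(u0,v0,u1,v1) in(('top',(310,155,340,178)),('scene',(175,160,215,205))):
    g=cv2.imread(f'pics/{n}0.png')[v0:v1,u0:u1].max(2); m=(g<45).astype(np.uint8)
    k,l,s,c=cv2.connectedComponentsWithStats(m)
    print(n,[(s[i].tolist(),(c[i]+[u0,v0]).round(1)) for i in range(1,k) if s[i,4]>4])
c=np.array([408.9,-105.5]); print(proj('top',[.41,-.106,.12]))
E
```

```text
knob tri (array([ 575.4, -105.6,  165.3]), array([4.11124246]))
0.16 [ 577.10121115 -109.35108506  160.        ]
0.165 [ 576.11681187 -108.5314413   165.        ]
0.17 [ 575.13241259 -107.71179753  170.        ]
0.175 [ 574.14801331 -106.89215377  175.        ]
keeper back [ 461.62007118 -105.59557922  139.        ] lip front [ 513.46631864 -106.16159226  147.        ]
1 [182.85900891 156.32465164] [171.95873623 133.26333636]
1.1 [175.74387561 161.85940894] [167.2003488  137.82509271]
1.15 [171.98777734 164.35321983] [164.65614287 139.92194187]
1.2 [168.11173462 166.65618743] [162.01031775 141.88901321]
1.25 [164.12543553 168.76255553] [159.26948664 143.72139008]
top [([11, 8, 8, 4, 30], array([324.3, 164.5]))]
scene [([10, 8, 10, 6, 41], array([189. , 170.7])), ([15, 18, 7, 6, 29], array([192.7, 180.9])), ([29, 18, 4, 4, 6], array([205.5, 179.8])), ([18, 32, 4, 7, 21], array([194.3, 195.4]))]
(np.float64(323.0926554709654), np.float64(241.94992163923837))
```

```bash
cat >> g.py <<'E'
from scipy.spatial.transform import Rotation as Ro
O=np.array([408.5,-105.5]); PSI=-.015
def world(X,Z,Y=0): # tub mm -> world m
    c,s=np.cos(PSI),np.sin(PSI); return np.array([O[0]+c*X-s*Y,O[1]+s*X+c*Y,Z])/1000
def quat(flip=0):
    c,s=np.cos(PSI+flip*np.pi),np.sin(PSI+flip*np.pi)
    M=np.array([[c,s,0],[s,-c,0],[0,0,-1]]); q=Ro.from_matrix(M).as_quat(); return q[[3,0,1,2]]
RAISE=5
def tcpK(K): # TCP for knob at K (tub mm)
    return world(K[0],K[1]+RAISE+54)
def st():
    s=env.get_state(); return np.round(s['tcp_pos'],4),np.round(s['force'],1),round(s['opening'],4),round(s['time'],2)
def snap(name,box=None,k=1,cam='scene'):
    p,d=camera(cam)
    if box: u0,v0,u1,v1=box; p=cv2.resize(p[v0:v1,u0:u1],None,fx=k,fy=k,interpolation=2)
    cv2.imwrite(f'pics/{name}.png',np.clip(p.astype(float)*1.6,0,255).astype(np.uint8)); return d
E
python3 - <<'E'
from g import *
K=knob(1.21,0); p=tcpK(K); print(K,p,env.get_state()['orientation'])
F=None
for f in(0,1):
    q=kin.inverse_kinematics(p,quat(f)); print(f,None if q is None else np.round(q,2))
E
```

```text
[167.32298028 167.09336465] [ 0.57580416 -0.10800975  0.22609336] [-7.96312818e-04  9.76459858e-01  2.15697613e-01 -2.25528947e-04]
0 [ 0.2   0.42 -0.15  1.84  0.08  0.89 -1.58]
1 [ 0.58  0.5  -0.66  1.81  0.37  0.95  1.32]
```

```bash
python3 - <<'E'
from g import *
K=knob(1.21,0); p=tcpK(K)
env.grip(.045,f_grip=35)
env.reach(p+[0,0,.075],quat(0)); print(st())
print(env.movel(p+[0,0,.001],velocity=.08,stop_force=6)); print(st())
snap('a',(150,60,310,220),4.5)
E
```

```text
(array([ 0.5757, -0.1093,  0.3011]), array([ 1. ,  0.2, -1. ]), 0.0446, 2.67)
False
(array([ 0.5762, -0.108 ,  0.2277]), array([-0.2,  0.1, -0.8]), 0.045, 3.74)
```

View pics/a.png

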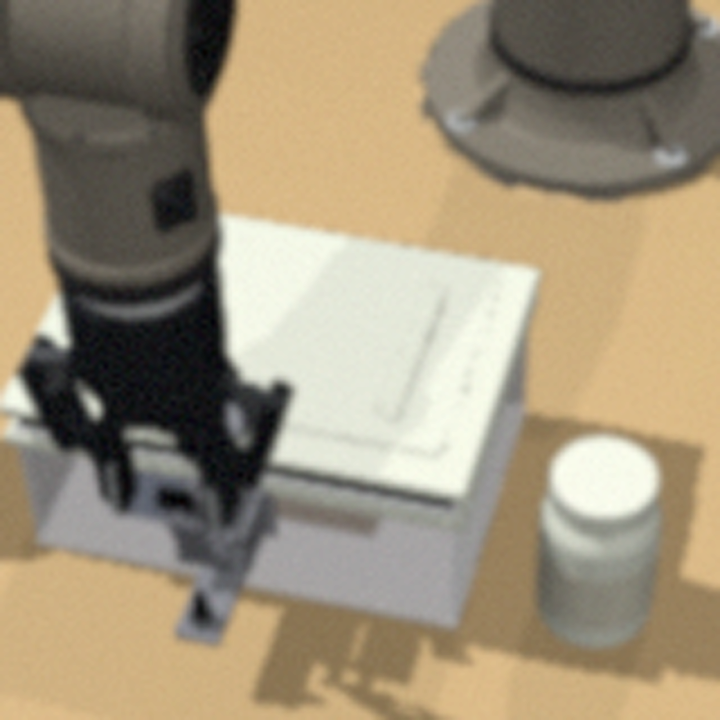

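The picture shows the knob at (178,498), centred between the fingers at (118,·) and (230,·). I'll close on it and follow the linkage path.

```bash
python3 - <<'E'
from g import *
env.grip(0.0,f_grip=35); print(st())
A0=1.21
for a,b in [(1.21,.05)]+[(a,.06) for a in np.arange(1.3,1.93,.09)]+[(1.92,.06)]:
    h=env.movel(tcpK(knob(a,b)),velocity=.04,stop_force=30)
    print(round(a,2),bar(a,b).round(1),h,st(),tcpK(knob(a,b)).round(4))
    if h: break
snap('b',(150,60,310,220),4.5)
E
```

```text
(array([ 0.5764, -0.1067,  0.2276]), array([0.8, 5.1, 1.6]), 0.0168, 4.15)
1.21 [147.2 153.3] False (array([ 0.5722, -0.1067,  0.2278]), array([1.9, 4.7, 1. ]), 0.0168, 4.41) [ 0.5716 -0.1079  0.2274]
1.3 [140.5 155.1] False (array([ 0.5632, -0.1065,  0.2303]), array([ 1.9,  5.9, -3.7]), 0.0173, 4.78) [ 0.5634 -0.1078  0.2307]
1.39 [134.4 156.3] False (array([ 0.5554, -0.1064,  0.2325]), array([ 2.3,  5.6, -4.4]), 0.0168, 5.13) [ 0.5557 -0.1077  0.2332]
1.48 [128.2 157. ] False (array([ 0.5477, -0.1064,  0.2343]), array([ 2.4,  5.3, -5.2]), 0.0165, 5.48) [ 0.5479 -0.1076  0.2349]
1.57 [122.  157.1] False (array([ 0.5399, -0.1063,  0.2354]), array([ 2.6,  4.7, -4.5]), 0.0171, 5.83) [ 0.5399 -0.1075  0.2359]
1.66 [115.8 156.6] False (array([ 0.5321, -0.1063,  0.2359]), array([ 2. ,  4.8, -4. ]), 0.0164, 6.18) [ 0.5319 -0.1074  0.2362]
1.75 [109.7 155.6] False (array([ 0.5242, -0.1061,  0.2356]), array([ 3.7,  6.1, -3.5]), 0.0168, 6.53) [ 0.5239 -0.1072  0.2358]
1.84 [103.7 154. ] False (array([ 0.5164, -0.1061,  0.2346]), array([ 2.3,  5.4, -2.3]), 0.0168, 6.88) [ 0.5159 -0.1071  0.2347]
1.92 [ 98.5 152.2] False (array([ 0.5098, -0.1061,  0.2334]), array([ 3.2,  3.9, -0.5]), 0.0171, 7.21) [ 0.509  -0.107   0.2331]
```

View pics/b.png

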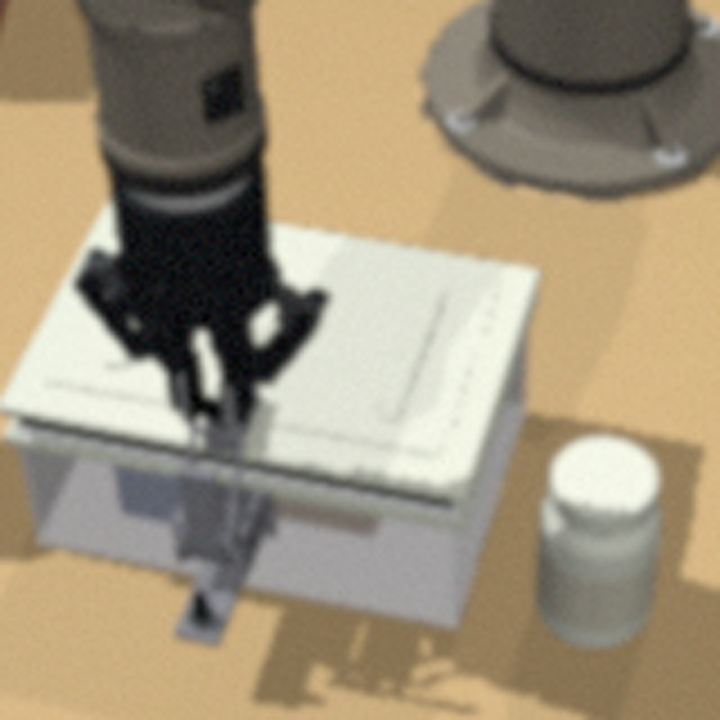

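The gripper is at (215,390), holding the knob over the keeper, with the lever plate upright. Now I'll swing the loop down onto the seat.

```bash
python3 - <<'E'
from g import *
for b in (.12,.17,.2,.22,.24,.26,.28,.30,.32):
    h=env.movel(tcpK(knob(1.92,b)),velocity=.02,stop_force=4)
    print(b,bar(1.92,b).round(1),h,st(),tcpK(knob(1.92,b)).round(4))
    if h: break
snap('c',(165,90,245,180),6.5)
E
```

```text
0.12 [ 95.1 149.7] True (array([ 0.5094, -0.1056,  0.2332]), array([0.9, 0.3, 3.9]), 0.0166, 7.47) [ 0.5043 -0.1069  0.2307]
```

View pics/c.png

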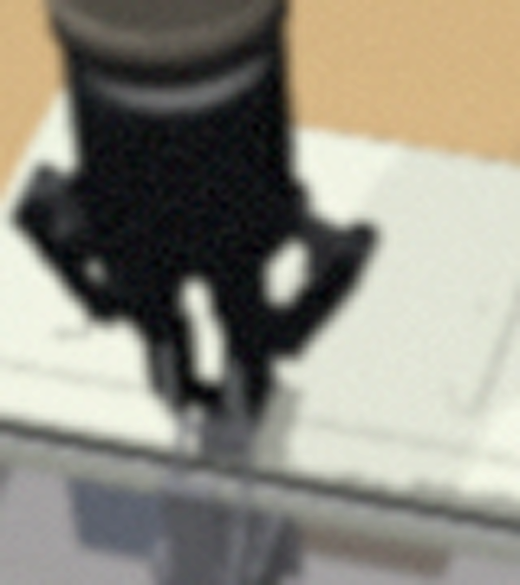

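The knob has barely moved. The 4 N change is pivot friction reversing, because the lever needed about ±5 N earlier. I'll continue with an absolute limit on the force.

```bash
python3 - <<'E'
from g import *
for b in (.1,.14,.18,.21,.24,.26,.28,.30,.32,.34):
    f0=env.get_state()['force']
    h=env.movel(tcpK(knob(1.92,b)),velocity=.02,stop_force=max(1.5,10-max(f0[2],0)))
    s=st(); print(b,bar(1.92,b).round(1),h,s,tcpK(knob(1.92,b)).round(4))
    if h and s[1][2]>9 or np.abs(s[1]).max()>12: break
E
```

```text
0.1 [ 96.2 150.5] True (array([ 0.5088, -0.1057,  0.2331]), array([1.4, 1.8, 3.3]), 0.0169, 7.75) [ 0.5058 -0.107   0.2315]
0.14 [ 94.  148.8] True (array([ 0.5081, -0.1057,  0.2328]), array([0.6, 2.1, 4.2]), 0.017, 8.03) [ 0.5028 -0.1069  0.2298]
0.18 [ 91.9 147. ] True (array([ 0.508 , -0.1057,  0.2328]), array([-0.4,  0.7,  3.7]), 0.0168, 8.29) [ 0.4998 -0.1069  0.228 ]
0.21 [ 90.3 145.6] True (array([ 0.5077, -0.1057,  0.2327]), array([0.3, 0.8, 3.1]), 0.0167, 8.59) [ 0.4976 -0.1068  0.2265]
0.24 [ 88.8 144.1] True (array([ 0.5074, -0.1057,  0.2325]), array([0.3, 0.6, 3.6]), 0.017, 8.93) [ 0.4954 -0.1068  0.225 ]
0.26 [ 87.9 143.1] True (array([ 0.5072, -0.1057,  0.2325]), array([ 0.2, -0.2,  3.1]), 0.0168, 9.25) [ 0.494  -0.1068  0.224 ]
0.28 [ 86.9 142.1] True (array([ 0.5069, -0.1057,  0.2324]), array([-0.3,  0.2,  4.3]), 0.0169, 9.6) [ 0.4926 -0.1068  0.2229]
0.3 [ 86.  141.1] True (array([ 0.5067, -0.1057,  0.2323]), array([-0.3, -1.1,  3.6]), 0.0167, 9.93) [ 0.4912 -0.1067  0.2218]
0.32 [ 85.1 140. ] True (array([ 0.5065, -0.1057,  0.2323]), array([ 0.4, -0.1,  5.1]), 0.0171, 10.28) [ 0.4899 -0.1067  0.2207]
0.34 [ 84.2 138.9] True (array([ 0.5063, -0.1057,  0.2323]), array([-0.3, -0.1,  3.6]), 0.0165, 10.62) [ 0.4886 -0.1067  0.2195]
```

```bash
python3 - <<'E'
from g import *
for b in np.arange(.11,.36,.02):
    h=env.movel(tcpK(knob(1.92,b)),velocity=.015,stop_force=11)
    s=st(); print(round(b,2),bar(1.92,b).round(1),h,s,tcpK(knob(1.92,b)).round(4))
    if h or np.abs(s[1][[0,2]]).max()>9: break
snap('d',(165,90,245,180),6.5)
E
```

```text
0.11 [ 95.6 150.1] False (array([ 0.5061, -0.1059,  0.2319]), array([1. , 2.9, 8.5]), 0.0173, 10.92) [ 0.5051 -0.1069  0.2311]
0.13 [ 94.5 149.3] False (array([ 0.5058, -0.1059,  0.2318]), array([2.2, 2.5, 9.7]), 0.017, 11.18) [ 0.5035 -0.1069  0.2302]
```

View pics/d.png

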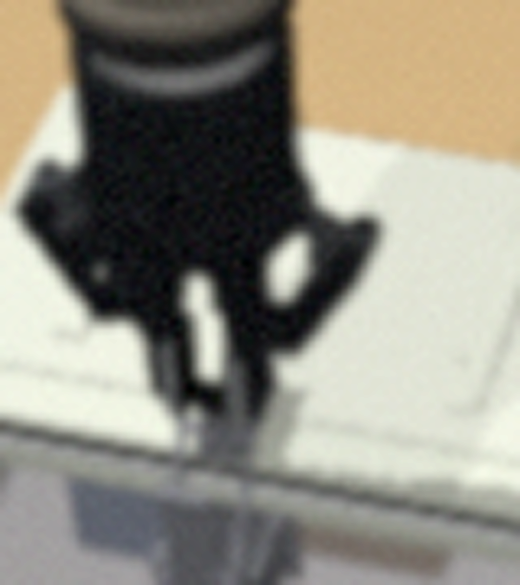

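The reaction is up and slightly outward (+x) while the bar should be crossing the lip, so the bar is probably resting on the lip. I'll lift until the lever nears its open limit, then move back and lower.

```bash
python3 - <<'E'
from g import *
y=env.get_state()['tcp_pos'][1]
p=np.array([.5075,y,.2318])
for k in range(12):
    p[2]+=.001
    env.movel(p,velocity=.02); s=st(); print(p[2].round(4),s)
    if s[1][2]<-11: break
E
```

```text
0.2328 (array([ 0.5076, -0.1057,  0.2328]), array([-0.2,  2.4,  3.9]), 0.0167, 11.62)
0.2338 (array([ 0.5073, -0.1058,  0.2334]), array([ 1.9,  2.8, -1.3]), 0.0168, 11.88)
0.2348 (array([ 0.5072, -0.1058,  0.2344]), array([ 2.2,  2.2, -3.4]), 0.017, 12.12)
0.2358 (array([ 0.5074, -0.1058,  0.2358]), array([ 2. ,  1.8, -2.9]), 0.0168, 12.38)
0.2368 (array([ 0.5074, -0.1059,  0.2369]), array([ 1.3,  2.7, -2.3]), 0.0169, 12.62)
0.2378 (array([ 0.5074, -0.1059,  0.2379]), array([ 1. ,  2.2, -2.5]), 0.0166, 12.88)
0.2388 (array([ 0.507 , -0.1059,  0.2382]), array([ 1.9,  1.4, -9.7]), 0.017, 13.12)
0.2398 (array([ 0.5066, -0.1058,  0.2383]), array([  4.5,   1.2, -19.2]), 0.017, 13.38)
```

```bash
cat >> g.py <<'E'
from scipy.optimize import brentq
LIMTCP=np.array([.5070,.2381])
b0=brentq(lambda b:tcpK(knob(1.95,b))[0]-LIMTCP[0],-.2,.4); DZ=LIMTCP[1]-tcpK(knob(1.95,b0))[2]
def T(a,b): return tcpK(knob(a,b))+[0,.0012,DZ]
E
python3 - <<'E'
from g import *
print('b0',b0,'DZ',DZ,bar(1.95,b0))
for b in np.arange(b0+.01,.4,.03):
    env.movel(T(1.92,b),velocity=.02); s=st(); print(round(b,2),bar(1.92,b).round(1),s,T(1.92,b).round(4))
    if np.abs(s[1][[0,2]]).max()>8.5: break
E
```

```text
b0 0.05234327842232877 DZ 0.005448020832479028 [ 96.96866671 151.70884917]
0.06 [ 98.3 152.1] (array([ 0.5089, -0.1058,  0.2386]), array([  1.1,   2.4, -10.7]), 0.0169, 13.62) [ 0.5088 -0.1058  0.2384]
```

```bash
python3 - <<'E'
from g import *
for b in np.arange(.09,.5,.025):
    env.movel(T(1.90,b),velocity=.02); s=st(); print(round(b,2),bar(1.90,b).round(1),s,T(1.90,b).round(4))
    if s[1][2]>6 or s[1][2]<-16: break
snap('e',(165,90,245,180),6.5)
E
```

```text
0.09 [ 98.  151.5] (array([ 0.5086, -0.1058,  0.2385]), array([ 0.2,  1.9, -4.7]), 0.0167, 13.88) [ 0.5083 -0.1058  0.2379]
0.12 [ 96.6 150.5] (array([ 0.5068, -0.1059,  0.2376]), array([-0.1,  2.1,  1.2]), 0.0169, 14.13) [ 0.5064 -0.1058  0.2369]
0.14 [ 95.2 149.4] (array([ 0.5048, -0.1058,  0.2363]), array([0.1, 1.6, 3.2]), 0.0167, 14.39) [ 0.5044 -0.1057  0.2358]
0.16 [ 93.9 148.3] (array([ 0.5029, -0.1058,  0.235 ]), array([0.5, 2.1, 3. ]), 0.0172, 14.65) [ 0.5025 -0.1057  0.2347]
0.19 [ 92.5 147.2] (array([ 0.5008, -0.1057,  0.2337]), array([1.5, 2. , 3.3]), 0.0161, 14.91) [ 0.5007 -0.1057  0.2336]
0.21 [ 91.2 146. ] (array([ 0.4987, -0.1056,  0.2323]), array([0.9, 2. , 2.6]), 0.0168, 15.17) [ 0.4988 -0.1057  0.2324]
0.24 [ 90.  144.8] (array([ 0.4969, -0.1056,  0.2311]), array([1.2, 1.5, 2.5]), 0.0165, 15.43) [ 0.497  -0.1056  0.2312]
0.26 [ 88.7 143.6] (array([ 0.495 , -0.1056,  0.2298]), array([1.8, 1.9, 3.1]), 0.0166, 15.68) [ 0.4952 -0.1056  0.2299]
0.29 [ 87.5 142.3] (array([ 0.4933, -0.1056,  0.2285]), array([1.3, 1.5, 1.6]), 0.0164, 15.94) [ 0.4934 -0.1056  0.2286]
0.31 [ 86.4 141. ] (array([ 0.4916, -0.1056,  0.2272]), array([0.9, 1.6, 2. ]), 0.0167, 16.2) [ 0.4917 -0.1055  0.2272]
0.34 [ 85.2 139.7] (array([ 0.4899, -0.1055,  0.2257]), array([1.8, 2.4, 1.4]), 0.0165, 16.46) [ 0.49   -0.1055  0.2258]
0.36 [ 84.1 138.4] (array([ 0.4891, -0.1055,  0.2249]), array([2.9, 2.3, 4.2]), 0.0167, 16.72) [ 0.4884 -0.1055  0.2244]
0.39 [ 83. 137.] (array([ 0.4887, -0.1055,  0.2242]), array([4.1, 2. , 7.9]), 0.0167, 16.98) [ 0.4868 -0.1055  0.2229]
```

View pics/e.png

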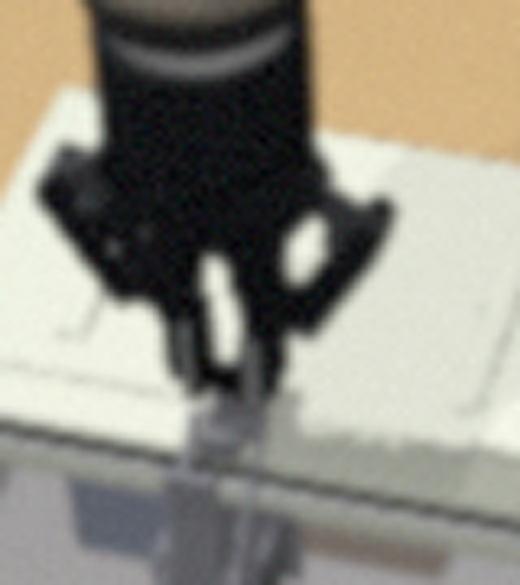

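Contact came well behind and below the lip, with force building from b≈0.36, so the bar is on the seat. The view shows the fingers at (225,370) and the loop running back over the keeper. I'll ease the preload, release, back off and look.

```bash
python3 - <<'E'
from g import *
env.movel(T(1.90,.355),velocity=.02); print(st())
env.grip(.045); print(st())
p=env.get_state()['tcp_pos']; env.movel(p+np.array([0,0,.10]),velocity=.12)
env.movel(p+np.array([-.0,-.2,.12]),velocity=.3); print(st())
p,d=camera('scene'); np.save('scene1.npy',d); q,e=camera('top'); np.save('top1.npy',e)
cv2.imwrite('pics/scene1.png',p);cv2.imwrite('pics/top1.png',q)
a=cv2.resize(q[145:235,290:350],None,fx=6.5,fy=6.5,interpolation=2)
b=cv2.resize(p[130:210,165:227],None,fx=6.2,fy=6.2,interpolation=2)
H=max(a.shape[0],b.shape[0]); a,b=[cv2.copyMakeBorder(i,0,H-i.shape[0],0,0,0) for i in(a,b)]
cv2.imwrite('pics/z1.png',np.clip(np.hstack([a,b]).astype(float)*1.6,0,255).astype(np.uint8)); print(a.shape,b.shape)
E
```

```text
(array([ 0.4894, -0.1055,  0.2251]), array([3.6, 1.2, 5.2]), 0.0169, 17.32)
(array([ 0.4882, -0.1058,  0.2244]), array([-0.5,  0.5,  0.1]), 0.045, 17.71)
(array([ 0.4885, -0.3038,  0.3436]), array([-0.3,  0.4,  0.1]), 0.0449, 19.5)
(585, 390, 3) (585, 384, 3)
```

View pics/z1.png

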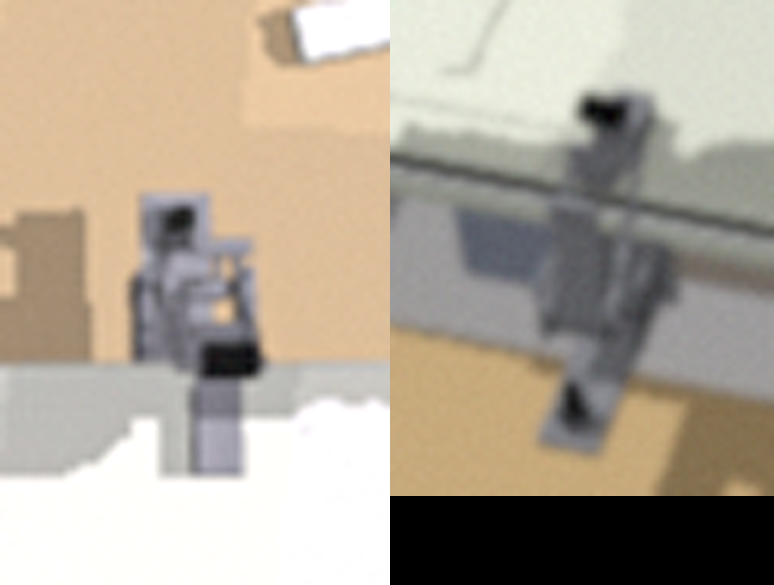

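The top view shows the knob at (325.4,200.1) and a bright bar, the lever tip, at about (326,183). The scene view shows the knob over the keeper and the plate nearly upright. I'll put numbers on both.

```bash
python3 - <<'E'
from g import *
e=np.load('top1.npy')
for u,v in((325.4,200.1),(325,205),(325,195),(326,190),(326,187),(326,185),(326,183),(326,181),(323,212)):
    D=e[int(round(v)),int(round(u))]; w=ondepth('top',u,v,D)*1000; print((u,v),w.round(),'tubX',(w[0]-O[0]).round(1))
print('knob@.164',onz('top',325.4,200.1,.166)*1000,'tip@.15',onz('top',326,183,.15)*1000)
for a in(1.3,1.4,1.5,1.6,1.7,1.8,1.9):
    # bar on seat z=142.5
    l=L(a); th=np.pi-np.arcsin((142.3-l[1])/69.8); b=th-a-.2
    print(a,'bar',bar(a,b).round(1),'knob',knob(a,b).round(1),'tip',tip(a).round(1), proj('top',world(*knob(a,b))),proj('top',world(*tip(a))),proj('scene',world(*knob(a,b))),proj('scene',world(*tip(a))))
E
```

```text
(325.4, 200.1) [ 498. -106.  170.] tubX 89.4
(325, 205) [ 490. -110.  139.] tubX 81.9
(325, 195) [ 511. -109.  151.] tubX 102.7
(326, 190) [ 527. -117.  117.] tubX 118.2
(326, 187) [ 534. -118.  112.] tubX 125.9
(326, 185) [ 540. -120.  105.] tubX 131.5
(326, 183) [ 537. -111.  157.] tubX 128.3
(326, 181) [ 541. -111.  158.] tubX 132.4
(323, 212) [ 475. -105.  139.] tubX 66.6
knob@.164 [ 498.27454817 -106.99749756  166.        ] tip@.15 [ 537.76837524 -112.21977053  150.        ]
1.3 bar [ 99.5 142.3] knob [101.4 164.2] tip [156.4 145.4] (np.float64(325.0903047262981), np.float64(194.83710278746804)) (np.float64(323.26561850551616), np.float64(171.21072323566023)) (np.float64(196.1815411820379), np.float64(150.72741158300252)) (np.float64(189.3987843354951), np.float64(172.80831622237355))
1.4 bar [ 97.5 142.3] knob [ 98.6 164.3] tip [150.5 148.4] (np.float64(325.12033947937323), np.float64(196.12813601455957)) (np.float64(323.5209520368561), np.float64(173.6037784996736)) (np.float64(196.55130814429248), np.float64(149.8772364811848)) (np.float64(190.0985333278091), np.float64(170.1
[... 896 characters left out ...]
)) (np.float64(192.50544515960084), np.float64(162.84047281315404))
1.8 bar [ 89.5 142.3] knob [ 87.6 164.2] tip [124.9 153.9] (np.float64(325.217918888375), np.float64(201.20631049160892)) (np.float64(324.13466995988983), np.float64(184.7186147699891)) (np.float64(197.99759562505892), np.float64(146.65389140454153)) (np.float64(193.37846291150208), np.float64(160.71284911272576))
1.9 bar [ 87.5 142.3] knob [ 84.9 164.1] tip [118.4 153.7] (np.float64(325.23795203010866), np.float64(202.44392490477304)) (np.float64(324.17571050098144), np.float64(187.7214312532407)) (np.float64(198.34791192725126), np.float64(145.89187785296582)) (np.float64(194.27005817223392), np.float64(158.7795567092648))
```

The image puts the bar on the seat at x≈91 (the lip's inner face is near 100) with the lever at about 1.71. The knob and tip positions agree on this. Next I'll close the fingers, enter between the knob and the lever, and push it over.

```bash
cat >> g.py <<'E'
def Cc(a):
    ox=np.interp(a,[.3,.6,1.03,1.5],[8,5,-2.1,-3]); oz=np.interp(a,[.6,1.03,1.5],[3,2.1,-3]); return tip(a)+[ox,oz]
def F(c): # finger corner (tub mm) -> TCP
    return world(c[0]-11,c[1]+73)
E
python3 - <<'E'
from g import *
env.grip(0.0,f_grip=40)
c=np.array([122.,150.5]); p=F(c)
q=p.copy(); q[2]=.33
env.movel(q,velocity=.2); print(st())
print(env.movel(p,velocity=.08,stop_force=5),st())
f0=env.get_state()['force']; np.save('f0.npy',f0)
for a in np.r_[1.68:1.05:-.09]:
    h=env.movel(F(Cc(a)),velocity=.04,stop_force=18); s=st(); print(round(a,2),h,s,F(Cc(a)).round(4))
    if h: break
snap('f',(150,90,250,210),5)
E
```

```text
(array([ 0.5193, -0.1084,  0.33  ]), array([0.1, 0. , 0.1]), 0.0001, 21.26)
False (array([ 0.5198, -0.1072,  0.224 ]), array([-0.5,  0.4, -0. ]), -0.0, 22.74)
1.68 False (array([ 0.5279, -0.1072,  0.2235]), array([-0.7,  0. , -0.4]), -0.0001, 23.08) [ 0.5273 -0.1073  0.2234]
1.59 False (array([ 0.5335, -0.1073,  0.2222]), array([0.1, 0.2, 0.5]), -0.0001, 23.38) [ 0.5332 -0.1074  0.2223]
1.5 False (array([ 0.5392, -0.1074,  0.2206]), array([0.4, 0.2, 0. ]), -0.0002, 23.68) [ 0.5389 -0.1075  0.2207]
1.41 False (array([ 0.5447, -0.1076,  0.2194]), array([-1.9, -0.2,  0. ]), -0.0002, 23.98) [ 0.5446 -0.1075  0.2196]
1.32 False (array([ 0.5502, -0.1077,  0.2178]), array([-2. , -0.9,  0.5]), 0.0001, 24.27) [ 0.5501 -0.1076  0.218 ]
1.23 False (array([ 0.5554, -0.1077,  0.2157]), array([-2.3, -0.6,  0.4]), 0.0003, 24.56) [ 0.5554 -0.1077  0.2159]
1.14 False (array([ 0.5603, -0.1078,  0.2133]), array([-3.1, -0.4,  0.6]), -0.0004, 24.85) [ 0.5603 -0.1078  0.2134]
```

View pics/f.png

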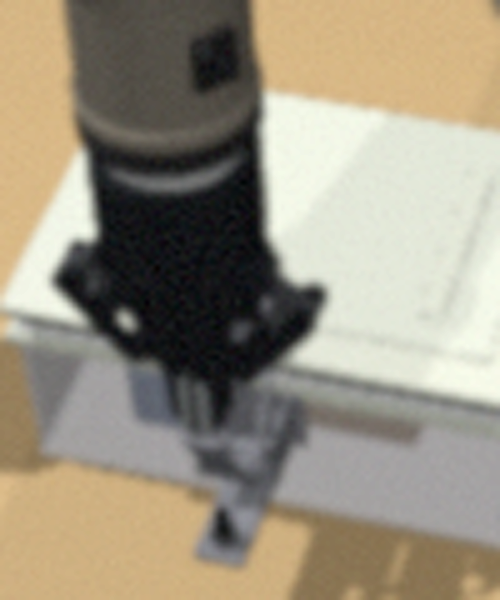

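The fingers at (205,410) are right behind the lever's bar at (225,440). The forces of 2–3 N fit the loop taking up its pull from about 1.4. I'll go on over the top.

```bash
python3 - <<'E'
from g import *
for a in np.r_[1.06:.27:-.08]:
    h=env.movel(F(Cc(a)),velocity=.04,stop_force=16); s=st(); print(round(a,2),h,s,F(Cc(a)).round(4))
    if h or np.linalg.norm(s[1])>17: break
snap('g',(150,90,250,210),5)
E
```

```text
1.06 False (array([ 0.5648, -0.1079,  0.211 ]), array([-2.4, -0.4,  1.9]), -0.0004, 25.18) [ 0.5645 -0.1078  0.2108]
0.98 False (array([ 0.5698, -0.1079,  0.2079]), array([-0.7, -0. ,  2.8]), 0.0001, 25.47) [ 0.5691 -0.1079  0.2075]
0.9 False (array([ 0.5744, -0.108 ,  0.2037]), array([-0.4, -1. ,  2.5]), 0.0002, 25.77) [ 0.5738 -0.108   0.2036]
0.82 False (array([ 0.5785, -0.1081,  0.1993]), array([-0.3, -1.4,  1.7]), 0.0001, 26.07) [ 0.5781 -0.108   0.1995]
0.74 False (array([ 0.5823, -0.1081,  0.1948]), array([-0.9, -0.1,  1.9]), -0.0001, 26.37) [ 0.5822 -0.1081  0.1951]
0.66 False (array([ 0.586 , -0.1081,  0.1902]), array([-1.1, -0. ,  1.1]), -0.0005, 26.67) [ 0.5858 -0.1082  0.1906]
0.58 False (array([ 0.5892, -0.1081,  0.1855]), array([ 0.5, -0.2,  0. ]), 0.0001, 26.96) [ 0.5889 -0.1082  0.1858]
0.5 False (array([ 0.5913, -0.1081,  0.1804]), array([ 0. ,  0.2, -0.4]), -0.0002, 27.25) [ 0.5913 -0.1082  0.1807]
0.42 False (array([ 0.5931, -0.1082,  0.1752]), array([ 0.4,  0.6, -0.3]), -0.0001, 27.54) [ 0.5932 -0.1083  0.1756]
0.34 False (array([ 0.5946, -0.1082,  0.17  ]), array([-0. , -0.3,  0.3]), -0.0, 27.82) [ 0.5947 -0.1083  0.1704]
```

View pics/g.png

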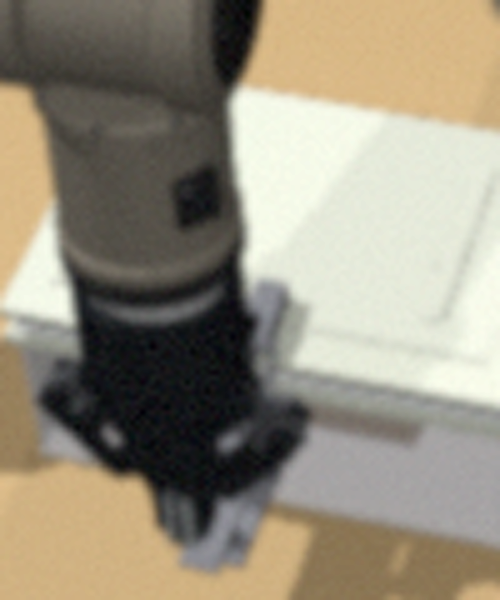

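The fingers at (180,520) are now over the lever's outer end, and the force has dropped to zero, so it appears to have swung over. I'll go down until contact, then bear on it.

```bash
python3 - <<'E'
from g import *
def fz(): 
    v=[]
    for _ in range(4): v.append(env.get_state()['force'][2]); env.dwell(.01)
    return np.mean(v)
base=fz(); print('base',base)
p=F(tip(.1)+[9,3]); c=env.get_state()['tcp_pos'].copy(); p[2]=c[2]
env.movel(p,velocity=.05); print(st())
q=p.copy(); q[2]=F(tip(0.)+[9,-3])[2]
print(env.movel(q,velocity=.02,stop_force=6),st(),'tip z now',(st()[0][2]-.073)*1000-3)
E
```

```text
base 0.21889287087089399
(array([ 0.5959, -0.1083,  0.1704]), array([ 0. , -0.4, -1. ]), -0.0002, 28.16)
True (array([ 0.5957, -0.1083,  0.1475]), array([-2. , -0.1,  6. ]), 0.0, 29.21) tip z now 71.5
```

Contact is at tip z≈71.5 mm, which puts the lever at about 0, inside the stop range. Now I'll bear on it.

```bash
python3 - <<'E'
from g import *
def fr():
    v=[]
    for _ in range(4): v.append(env.get_state()['force']); env.dwell(.01)
    return np.mean(v,0)
p=env.get_state()['tcp_pos'].copy()
for k in range(30):
    f=fr(); n=np.linalg.norm(f)
    if n>=15.5: break
    p[2]-=.0003 if n<12 else .00015
    env.movel(p,velocity=.01)
print(k,f.round(1),p,st())
t=env.get_state()['time']
while env.get_state()['time']-t<.75: env.dwell(.1); print(env.get_state()['force'].round(1),end=' ')
print(st())
p=env.get_state()['tcp_pos'].copy()
env.movel(p+[0,0,.12],velocity=.08); 
env.movel(p+[.0,-.22,.16],velocity=.3); print(st())
a,_=camera('scene'); b,_=camera('top'); cv2.imwrite('pics/scene2.png',a);cv2.imwrite('pics/top2.png',b)
x=cv2.resize(b[145:235,290:350],None,fx=6.5,fy=6.5,interpolation=2)
y=cv2.resize(a[130:210,165:227],None,fx=6.2,fy=6.2,interpolation=2)
y=cv2.copyMakeBorder(y,0,x.shape[0]-y.shape[0],0,0,0)
cv2.imwrite('pics/z2.png',np.clip(np.hstack([x,y]).astype(float)*1.6,0,255).astype(np.uint8))
E
```

```text
9 [-6.   0.8 15.4] [ 0.59571799 -0.10830495  0.14543328] (array([ 0.5958, -0.1083,  0.147 ]), array([-6.4,  0.9, 16.3]), -0.0, 31.79)
[-5.5  1.  15.3] [-6.1 -0.2 16.5] [-6.4  0.4 15.6] [-5.1  0.7 15.5] [-6.2  1.1 15.3] [-6.6  1.2 14.8] [-5.7  0.3 15.2] [-6.6  0.5 15.5] (array([ 0.5958, -0.1083,  0.1469]), array([-6.6,  0.5, 15.5]), -0.0001, 32.59)
(array([ 0.5963, -0.3258,  0.3062]), array([ 0.2,  0.2, -0.4]), -0.0001, 35.15)
```

View pics/z2.png

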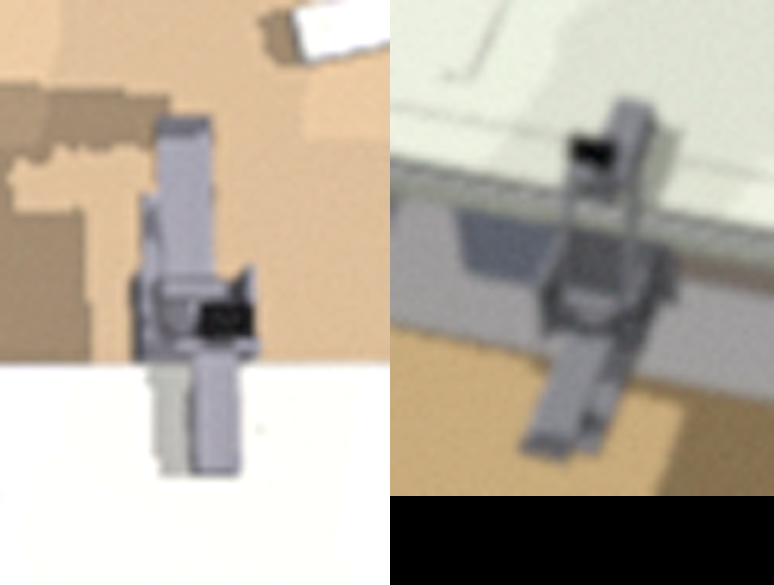

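The last picture shows the lever down, with its tip at (180,125) in the top view. The loop is hooked over the keeper with the knob at (593,152), and the gap under the lid is gone. The bystanders are untouched, so I'm handing in.

```bash
python3 - <<'E'
from g import *
a,b=cv2.imread('pics/top0.png'),cv2.imread('pics/top2.png')
for n,(u0,v0,u1,v1) in dict(jar=(215,200,250,240),eraser=(330,138,362,158)).items(): print(n,cv2.absdiff(a,b)[v0:v1,u0:u1].mean())
job.job_done(); print(st())
E
```

```text
jar 1.675
eraser 4.945833333333334
the job is handed in; nothing more can be done
the job is handed in; nothing more can be done
```

The tub is latched shut and the job is handed in, at about 35 s on the robot's clock; I've had no verdict back.

**What I did:**
- **Loop:** I pinched the thumb knob, swung the loop over the keeper's lip, set the crossbar on the seat and let go.
- **Lever:** I pushed it over with closed fingers, at about 3 N or less. It passed dead centre and swung home by itself, at a lever angle of about 0.
- **Bearing down:** I pressed on it there for about 0.8 s at 15–16 N downward, about 17 N counting the sideways part, then withdrew.

**Last checks:**
- The final pictures show the loop hooked over the keeper, the lever down and the gap under the lid gone. The robot was clear of everything.
- The glue jar's patch of the top picture is unchanged. The eraser's patch changed slightly, which I put down to shadow; in the crop it looks to be in the same place.
- I didn't check the clear pot separately; the arm only passed well above it.

**What went wrong or disagreed:**
- On the first try at lowering the loop, the bar caught, most likely on the keeper's lip, with about 10 N on the tool. That is under the 15 N limit for the lid and keeper. I lifted it to the lever's open limit, which took about 19 N of upward pull, and the second try seated it.
- The height of the knob in the fingers disagreed with my model by about 5 mm. I corrected for it using the lever's open limit but never found the cause.

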